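# Reset a bench supply's deep-set breaker pin with a regripped screwdriver

### The job

Lay the long square-handled screwdriver in the sloping rest, tip down against the stop, and let go; then take it anew by its handle so that it can point straight down, and with it push the breaker pin at the bottom of the round well in the bench supply fully home, without forcing it. Finally put the screwdriver back in the sloping rest, let go of it and leave everything else where it is.

Things in the scene. Friction and masses are not known exactly. Their poses are not given: they have to be found in the camera images.
- driver_mid (a point): The long screwdriver (loose, about 100 g, hidden scale 0.8 to 1.3), starts lying flat on the table on one side of its handle. The point is on its axis half-way along. Own x axis runs along it from tip to butt, z points up while it lies. Tip at x = -100 mm; steel shaft 8 mm across from x = -100 to -10; black square handle 22 x 22 mm from x = -10 to +100. Centre of mass at about x = +10.
- rest_seat (a point): Where the screwdriver's mid point (driver_mid) lies once it is in the sloping rest, 91 mm over the table. This frame's x axis is the rest's axis: it climbs at 35 degrees from the horizontal, from the tip stop (x = -100 mm) to the free handle end (x = +100); z is square to it, upward.
- rest: The sloping rest, fixed: dark plate 185 x 100 x 12 mm, origin under its centre. Along the seat's x axis: stop plate for the tip at -100; V for the shaft at -65, 30 mm wide; open-topped fork for the handle from +14 to +28 (floor 11 mm under the axis, inner width 27 mm, mouth flared to about 48, rims 12 mm over the axis). The handle from +28 to +100 stands free.
- supply: The bench supply, fixed: a grey box 110 (x) x 150 (y) mm, 86 high, vents and the well in its flat top; black front panel to -x with fittings 15 mm out. Origin under its centre.
- bore_mouth (a point): Centre of the mouth of the round vertical well in the supply's top, 86 mm over the table, at x = +15, y = +30 mm in the supply's frame. Well 20 mm in diameter with a 2 mm chamfer, so fingers do not enter. The pin's flat top, 14 mm across, is in it 24 mm below the mouth when sprung, 32 mm when fully home.
- reset_pin (a joint): Breaker pin in the well: 0 = sprung, 0.008 m = fully home against its stop; starts at 0 to 0.002. Moves down against about 4 N of friction and stays where it is left.
- multimeter: Bystander (loose): the multimeter, a flat black and orange box 156 x 81 mm, 35 high.
- solder_spool: Bystander (loose): the solder spool, a metal reel 52 mm across, 42 high.
- short_driver: Bystander (loose): the other, short screwdriver with a round 22 mm handle 60 mm long, 115 mm overall; not to be used (origin at the butt of its handle, x to the tip).
- cell_holder: Bystander (loose): a tray with three battery cells, 85 x 66 mm, 22 high.
- mate_cup: Bystander (loose): a wooden drinking cup 86 mm across, 95 high, with a metal straw up to 178 mm.
- cutters: Bystander (loose): side cutters lying flat, about 120 mm long, 13 high.
Mind the look-alikes: they are no part of the job. What is shaped like the part that bears driver_mid but brown or yellow is not meant.

How it is judged:
By the outcome, as a careful person would: the job done as asked, in the order asked, and still so for the second after the job is handed in, with the robot touching nothing.
It also fails if it takes over 62 s, if anything falls off the work surface, if the arm or the gripper's body presses on something with over 40 N, if the wrist force passes 120 N, or if a joint passes its speed limit or range.

### The arm

A 6-joint arm with a two-finger parallel gripper is mounted at the origin on the work surface. World frame = base frame: x ahead of the robot, y to its left, z up, the work surface at z = 0. Lengths are in m, angles in rad, forces in N, time in s.
With the tool pointing down it reaches from about 0.35 to 0.85 m from the base axis. Payload 8.1 kg.
Tool frame: the origin (TCP) lies at the centre of the arm's flange, where the gripper is bolted on; the fingertips stand 186 mm ahead of it and the grasp point (between the pads) lies 167 mm ahead of it; z points along the fingers, y is the line along which they close (so a half turn about z gives the same grasp; the last joint's range is limited). The gripper opens to 93 mm and grips with 3 to 60 N. Pads are 15 mm wide; open, the fingers measure 128 mm over their backs; the gripper's body (75 mm by 188 mm) begins 65 mm behind the grasp point.
Start: joints at [1.152, 0.13, 1.488, -0, 1.523, -0.085], TCP at [0.197, 0.567, 0.405] pointing down, gripper open.
Joint ranges: [-2.96, 2.96], [-0.89, 2.26], [0.02, 2.5], [-1.34, 4.48], [0, 2.73], [-2.66, 2.66]. Speed limits (rad/s): [2.39, 2.39, 2.79, 3.14, 3.14, 3.14].

### API

Orientations are given as a rotation vector (axis times angle).
In Python, from plant import robot gives the robot as it stands.
- The arm moves only by the tool apply_moves, never from a script. Its argument "series" is a list of rows, each a list of 2 entries, a list of its own where there are three numbers: the shift along the tool's x, y, z in mm, then the turn, a rotation vector about the tool's x, y, z in rad. A call has 1 to 12 rows; each row shifts and turns the commanded pose from where the row before left it, along the tool's axes as they then stand; what a row does not reach is not made up. A row lasts 1/12 s, in which the tool goes at most 41.7 mm and 7.16 degrees, less where a joint would pass 70% of its speed; a pose out of reach is approached as far as the arm can. A call is refused whole if a number of a shift passes 41.7 or a number of a turn 0.125, either way. A call with a gripper value outside its range is refused whole. "claw" is the opening, from 0 (shut) to 1 (fully open), set as the call begins (left out, the last holds). The fingers move at their own pace and stop on an object; "newtons" is the grip in N (left out, the last holds). Time passes only in rows, so rows that do not move let the fingers close. It gives the time, the measured TCP pose, the force, the opening and the grip force at its end, in the units of the state.
- robot.read_state(): the state, without advancing time (a new reading comes with each control period).
- robot.read_camera(name): name is "side" or "top" or "wrist"; returns (picture, depth): 480x640x3 uint8, blue, green, red; 480x640 float32, m along the optical axis (not along the pixel's ray), 0 where there is no reading.
- robot.calibration(name): a dict with "fx", "fy", "cx", "cy" (pixels), "D" ([k1, k2, p1, p2, k3] as OpenCV has them; the pictures are not rectified), "extrinsics" (4x4, takes a point from world to camera coordinates). Camera axes: x right, y down, z forward; pixel columns grow to the right and rows downward; lengths in m; the calibration is good to about 2 mm. A picture is of the moment at which its call begins: read the wrist's pose just before it. calibration takes no time and is no camera call; for the wrist camera it gives the pose at the moment of the call.
- robot.close_job(): hands the job in; it is judged then, once.
The state is a dict: "t": time; "q": joint angles; "dq": joint speeds; "joint_torque": joint torques, N m; "tool_pos": TCP position; "orientation": TCP orientation; "force": force on the tool from outside, world axes, zero at the start; "wrist_torque": the same for the moment, N m; "opening": finger opening in m; "gripper_force": force on a finger pad.
Only numpy, scipy, OpenCV 4.12 (cv2) and the standard library are available. Lean on these libraries where they do the work, as an engineer would, in place of code of your own. Each camera call takes 0.05 s, during which the arm holds its last target. There are 200 camera calls.

## Working session

There is one attempt and no reset: what is moved stays moved. The work goes in short steps, Python scripts to look and compute and a tool call to move; the robot and the scene stay as the last step left them, time stands still between calls to the robot, and variables do not carry over. Pictures are saved under pics/ and viewed, at most 12 in all, crops included, and the job is handed in when it is done.

Besides the shell and the picture viewer there is one more tool, called after ">>>" as name(argument=value, ...) on one line, values as JSON. apply_moves: Moves the arm, as the interface text tells. Its arguments: {"type":"object","properties":{"series":{"type":"array"},"claw":{"type":"number"},"newtons":{"type":"number"}},"required":["series"]}

```bash
ls; mkdir -p pics
cat > h.py <<'E'
import numpy as np, cv2
from plant import robot
from scipy.spatial.transform import Rotation as R
def cal(n):
    c=robot.calibration(n); K=np.array([[c["fx"],0,c["cx"]],[0,c["fy"],c["cy"]],[0,0,1.]])
    return K,np.array(c["D"],float),np.array(c["extrinsics"])
def cloud(n,depth,c=None):
    K,D,E=c or cal(n); h,w=depth.shape
    u,v=np.meshgrid(np.arange(w),np.arange(h))
    p=cv2.undistortPoints(np.stack([u,v],-1).reshape(-1,1,2).astype(np.float64),K,D).reshape(h,w,2)
    P=np.dstack([p*depth[...,None],depth]); return (P-E[:3,3])@E[:3,:3]
def ray(n,px,z,c=None):
    K,D,E=c or cal(n); p=cv2.undistortPoints(np.array(px,float).reshape(-1,1,2),K,D).reshape(-1,2)
    d=np.c_[p,np.ones(len(p))]@E[:3,:3]; o=-E[:3,:3].T@E[:3,3]
    return o+d*((z-o[2])/d[:,2])[:,None]
def proj(n,P,c=None):
    K,D,E=c or cal(n); return cv2.projectPoints(np.array(P,float).reshape(-1,1,3),cv2.Rodrigues(E[:3,:3])[0],E[:3,3],K,D)[0].reshape(-1,2)
E
python3 - <<'E'
from h import *
s=robot.read_state(); print(s)
for n in("top","side"):
    c=cal(n); im,d=robot.read_camera(n); cv2.imwrite(f"pics/{n}0.png",im); np.savez(f"{n}0.npz",im=im,d=d,K=c[0],D=c[1],E=c[2])
    print(n,c[0][0,0],-c[2][:3,:3].T@c[2][:3,3],c[2][2,:3])
E
```

```text
pics
{'t': 0.0, 'q': array([ 1.15161921e+00,  1.31134876e-01,  1.48925730e+00,  1.74972151e-05,
        1.52299392e+00, -8.54032792e-02]), 'dq': array([-0.00046562, -0.00021643, -0.00019927,  0.00047602, -0.00111145,
       -0.00088437]), 'joint_torque': array([-1.85082703e-03, -5.59859061e+01, -4.91748226e+01,  7.67574110e-02,
        3.59325169e-02, -1.12333164e-04]), 'tool_pos': array([0.19645238, 0.5666895 , 0.40371492]), 'orientation': array([-5.21784356e-01, -3.09748593e+00,  2.72069679e-03]), 'force': array([-0.38508781,  0.78844317,  0.27472741]), 'wrist_torque': array([0.04067982, 0.05738542, 0.01752623]), 'gripper_force': 0.0, 'opening': 0.09329665200889631}
top 536.7794298414503 [ 0.28525103 -0.0113346   1.36477963] [ 0.18109526  0.00392697 -0.98345772]
side 541.7920643225297 [ 0.34645984 -0.79881394  1.00227546] [ 0.14271012  0.65851972 -0.73890838]
```

View pics/top0.png

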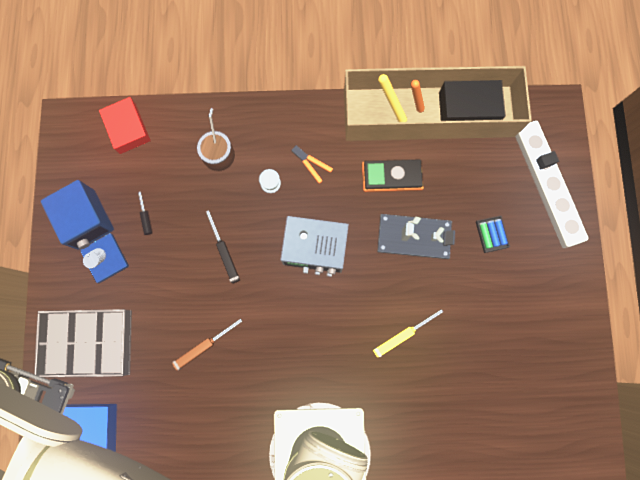

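View pics/side0.png

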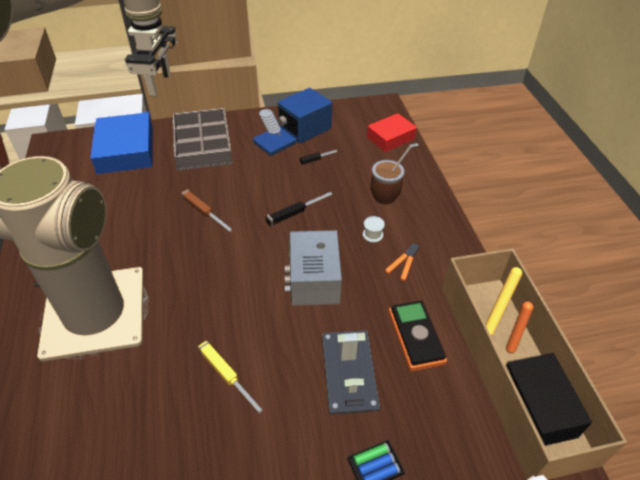

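Candidates in the top view are: a long black driver at (222,246), a short black one at (145,213), an orange-brown one at (207,345) and a yellow one at (408,333). I choose (222,246), which is black, long and square. The rest is at (416,236) with its stop on the right, and the well is at (303,236).

```bash
cat > m1.py <<'E'
from h import *
for n,pts in(("top",0),("side",0)):
    z=np.load(f"{n}0.npz"); im,d=z["im"],z["d"]; c=(z["K"],z["D"],z["E"]); P=cloud(n,d,c); hsv=cv2.cvtColor(im,cv2.COLOR_BGR2HSV)
    X,Y,Z=P[...,0],P[...,1],P[...,2]
    if n=="top":
        boxes=[(195,205,50,80),(270,205,90,80),(370,205,90,60)]
        tiles=[cv2.resize(im[y:y+h,x:x+w],None,fx=300/h,fy=300/h,interpolation=cv2.INTER_CUBIC) for x,y,w,h in boxes]
        tiles=[cv2.resize(t,(int(t.shape[1]*.85),int(t.shape[0]*.85))) for t in tiles]
        cv2.imwrite("pics/crop.png",np.hstack(tiles))
        print(np.hstack(tiles).shape)
        # handle: height pts
    m=(Z>0.012)&(Z<0.035)&(d>0)
    near=lambda x,y,r:(abs(X-x)<r)&(abs(Y-y)<r)
    k=cv2.connectedComponentsWithStats(((Z>0.009)&(d>0)&(Z<.3)&(X>.2)&(X<.75)&(abs(Y)<.5)).astype(np.uint8))
    for i in range(1,k[0]):
        if k[2][i,4]>60:
            q=P[k[1]==i]; 
            if q[:,0].mean()<0.3: continue
            r=cv2.minAreaRect(q[:,:2].astype(np.float32)*1000)
            print(n,k[3][i].round(),k[2][i,4],"ctr",np.round(r[0]),np.round(r[1]),round(r[2],1),"z",np.percentile(q[:,2],[5,50,95]).round(3))
E
python3 m1.py
```

```text
(255, 828, 3)
top [216. 158.] 634 ctr [730. 246.] [40. 86.] 0.1 z [0.04  0.093 0.099]
top [315. 167.] 232 ctr [728.  -7.] [86. 51.] 40.9 z [0.01  0.013 0.017]
top [392. 175.] 1827 ctr [ 691. -205.] [155.  80.] 89.5 z [0.018 0.034 0.039]
top [269. 179.] 327 ctr [684. 114.] [50. 49.] 68.0 z [0.02  0.041 0.047]
top [145. 219.] 246 ctr [608. 443.] [112.  23.] 14.3 z [0.012 0.019 0.025]
top [225. 254.] 494 ctr [517. 240.] [201.  23.] 22.0 z [0.012 0.02  0.026]
top [416. 236.] 2381 ctr [ 531. -257.] [187. 101.] 82.9 z [0.009 0.013 0.092]
top [493. 233.] 695 ctr [ 532. -457.] [86. 69.] 10.1 z [0.011 0.018 0.024]
top [315. 244.] 3117 ctr [503.   1.] [150. 126.] 81.1 z [0.058 0.085 0.09 ]
top [122. 262.] 89 ctr [481. 491.] [41. 17.] 1.4 z [0.011 0.019 0.024]
side [273. 150.] 83 ctr [485. 488.] [51. 23.] 1.6 z [0.01  0.017 0.022]
side [313. 157.] 166 ctr [609. 436.] [116.  22.] 12.2 z [0.01  0.017 0.024]
side [380. 183.] 649 ctr [730. 241.] [85. 40.] 90.0 z [0.021 0.074 0.097]
side [291. 209.] 462 ctr [516. 240.] [202.  30.] 23.9 z [0.01  0.021 0.026]
side [373. 226.] 364 ctr [683. 113.] [50. 53.] 27.5 z [0.014 0.041 0.045]
side [314. 267.] 3624 ctr [501.   0.] [157. 124.] 80.7 z [0.022 0.085 0.089]
side [402. 264.] 249 ctr [725.  -3.] [89. 50.] 48.1 z [0.01  0.013 0.017]
side [417. 335.] 2527 ctr [ 690. -209.] [ 80. 157.] 0.4 z [0.017 0.034 0.039]
side [349. 371.] 3738 ctr [ 529. -259.] [189. 100.] 82.8 z [0.01  0.013 0.091]
side [377. 462.] 1328 ctr [ 530. -460.] [86. 67.] 10.2 z [0.011 0.019 0.023]
```

View pics/crop.png

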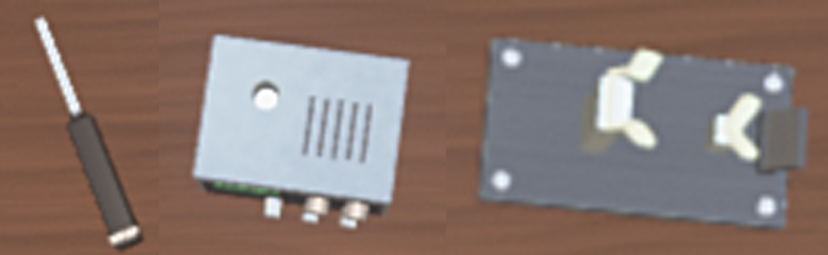

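The crop shows the square black handle with its tip up-left. It also shows the well at about (303,236), and the rest with the fork on the left (+y) and V and stop on the right (-y).

```bash
cat > m2.py <<'E'
from h import *
for n in("top","side"):
    z=np.load(f"{n}0.npz"); im,d=z["im"],z["d"]; c=(z["K"],z["D"],z["E"]); P=cloud(n,d,c)
    X,Y,Z=P[...,0],P[...,1],P[...,2]
    # driver
    sel=(abs(X-.517)<.12)&(abs(Y-.24)<.07)&(Z>.007)&(d>0)
    q=P[sel]; vx,vy,x0,y0=cv2.fitLine(q[:,:2].astype(np.float32),cv2.DIST_HUBER,0,.01,.01).ravel()
    if vx>0: vx,vy=-vx,-vy
    a=np.array([vx,vy]); s=(q[:,:2]-[x0,y0])@a; lo,hi=np.percentile(s,[.5,99.5])
    hm=(q[:,2]>.015)&(s>0); print(n,"yaw",np.degrees(np.arctan2(vy,vx)),"mid",np.array([x0,y0])+a*(lo+hi)/2,"len",hi-lo,"handle mid",np.median(q[s>lo+.1][:,:2],0))
    # rest
    m=(abs(X-.531)<.12)&(abs(Y+.257)<.12)&(d>0)
    pl=m&(Z>.006)&(Z<.016); r=cv2.minAreaRect(P[pl][:,:2].astype(np.float32)*1000); print("plate",r)
    th=np.radians(82.9); a=np.array([np.cos(th),np.sin(th)]); b=np.array([-a[1],a[0]]); q=P[m&(Z>.02)]
    u=((q[:,:2]-[.531,-.257])@a)*1000; v=((q[:,:2]-[.531,-.257])@b)*1000
    for k in range(-110,70,6):
        w=(u>=k)&(u<k+6)
        if w.sum()>1: print(k,w.sum(),"v",v[w].min().round(),np.median(v[w]).round(),v[w].max().round(),"z",(q[w,2]*1000).min().round(),(q[w,2]*1000).max().round())
    # supply and well
    m=(abs(X-.503)<.09)&(abs(Y)<.1)&(Z>.08)&(Z<.092)&(d>0); print("supply top",cv2.minAreaRect(P[m][:,:2].astype(np.float32)*1000))
    g=(abs(X-.518)<.07)&(abs(Y-.03)<.04)&(d>0)&(Z<.078)&(Z>.03); ys,xs=np.nonzero(g); print("hole px",xs.mean(),ys.mean(),len(xs),np.median(P[g],0), "ray", ray(n,[[xs.mean(),ys.mean()]],.086,c))
E
python3 m2.py
```

```text
top yaw -158.77596 mid [0.51686331 0.24008487] len 0.19970044817797006 handle mid [0.46867093 0.22085686]
plate ((530.0550537109375, -257.1488952636719), (234.59678649902344, 228.53704833984375), 89.55182647705078)
-98 10 v -16.0 -4.0 8.0 z 40.0 44.0
-92 37 v -45.0 1.0 18.0 z 22.0 50.0
-86 43 v -18.0 -0.0 19.0 z 26.0 45.0
-80 47 v -18.0 0.0 17.0 z 20.0 41.0
-74 20 v -17.0 -1.0 24.0 z 21.0 29.0
-62 15 v -20.0 -12.0 17.0 z 46.0 62.0
-56 27 v -17.0 -3.0 17.0 z 44.0 67.0
-50 32 v -18.0 0.0 16.0 z 28.0 66.0
-44 29 v -8.0 1.0 8.0 z 23.0 60.0
4 4 v -23.0 -0.0 24.0 z 105.0 114.0
10 25 v -26.0 -13.0 25.0 z 20.0 114.0
16 47 v -27.0 -5.0 27.0 z 42.0 117.0
22 47 v -19.0 6.0 17.0 z 20.0 111.0
28 59 v -18.0 4.0 17.0 z 24.0 105.0
34 42 v -15.0 2.0 15.0 z 21.0 88.0
supply top ((509.0024108886719, 0.30393218994140625), (150.33535766601562, 112.98656463623047), 81.3446044921875)
hole px 303.2686567164179 254.05223880597015 134 [0.45962948 0.02862447 0.06157698] ray [[0.4792778  0.02823464 0.086     ]]
side yaw -156.10149 mid [0.51682561 0.23491677] len 0.19908049317838322 handle mid [0.4688556  0.2153
[... 158 characters left out ...]
 -17.0 -2.0 19.0 z 36.0 46.0
-86 20 v -14.0 5.0 20.0 z 24.0 39.0
-80 26 v -16.0 2.0 19.0 z 22.0 29.0
-74 7 v -13.0 -5.0 17.0 z 21.0 24.0
-68 7 v -16.0 -8.0 19.0 z 58.0 60.0
-62 51 v -16.0 -1.0 19.0 z 23.0 67.0
-56 96 v -17.0 2.0 18.0 z 20.0 64.0
-50 14 v -6.0 -1.0 9.0 z 21.0 56.0
4 21 v -24.0 19.0 27.0 z 105.0 116.0
10 57 v -24.0 -13.0 27.0 z 101.0 119.0
16 307 v -22.0 1.0 24.0 z 20.0 117.0
22 66 v -14.0 2.0 16.0 z 22.0 106.0
28 16 v -7.0 11.0 16.0 z 35.0 99.0
supply top ((507.70281982421875, -0.660858154296875), (157.47705078125, 110.7922134399414), 80.59320831298828)
hole px 311.34285714285716 246.22857142857143 35 [0.52689222 0.037787   0.07359399] ray [[0.5062238  0.02653176 0.086     ]]
```

>>> apply_moves(series=[[[-24.6, -16.2, 0], [0, 0, 0]], [[-24.6, -16.2, 0], [0, 0, 0]], [[-24.6, -16.2, 0], [0, 0, 0]], [[-24.6, -16.2, 0], [0, 0, 0]], [[-24.6, -16.2, 0], [0, 0, 0]], [[-24.6, -16.2, 0], [0, 0, 0]], [[-24.6, -16.2, 0], [0, 0, 0]], [[-24.6, -16.2, 0], [0, 0, 0]], [[-24.6, -16.2, 0], [0, 0, 0]], [[-24.6, -16.2, 0], [0, 0, 0]], [[-24.6, -16.2, 0], [0, 0, 0]], [[-24.6, -16.2, 0], [0, 0, 0]]], claw=1, newtons=40)

```text
t: 1.1
tool_pos: [0.4123, 0.2852, 0.4044]
orientation: [-0.522, -3.097, 0.001]
force: [-0.1, 0.9, 0.2]
opening: 0.0931
gripper_force: 0.0
```

>>> apply_moves(series=[[[-24.6, -16.2, 0], [0, 0, 0]], [[-24.6, -16.2, 0], [0, 0, 0]], [[-24.6, -16.2, 0], [0, 0, 0]], [[0, 0, 10], [0, 0, -0.08]], [[0, 0, 10], [0, 0, -0.08]], [[0, 0, 10], [0, 0, -0.08]], [[0, 0, 10], [0, 0, -0.08]], [[0, 0, 10], [0, 0, -0.08]], [[0, 0, 10], [0, 0, -0.08]], [[0, 0, 10], [0, 0, -0.08]], [[0, 0, 10], [0, 0, -0.08]], [[0, 0, 10], [0, 0, -0.08]]])

```text
t: 2.1
tool_pos: [0.4653, 0.2163, 0.3138]
orientation: [0.609, -3.081, 0.0]
force: [-0.0, -0.0, -0.3]
opening: 0.0931
gripper_force: 0.0
```

```bash
cat > w.py <<'E'
from h import *
def shot(name):
    s=robot.read_state(); c=cal("wrist"); im,d=robot.read_camera("wrist"); cv2.imwrite(f"pics/{name}.png",im); np.savez(f"{name}.npz",im=im,d=d,K=c[0],D=c[1],E=c[2],T=s["tool_pos"],o=s["orientation"])
    return s,c,im,d
def tool(s):
    return np.array(s["tool_pos"]),R.from_rotvec(s["orientation"]).as_matrix()
E
cat > m3.py <<'E'
from w import *
s,c,im,d=shot("w1"); P=cloud("wrist",d,c); T,Rm=tool(s); print("q",np.round(s["q"],3))
X,Y,Z=P[...,0],P[...,1],P[...,2]
sel=(abs(X-.517)<.13)&(abs(Y-.24)<.08)&(Z>.007)&(Z<.04)&(d>0); q=P[sel]
vx,vy,x0,y0=cv2.fitLine(q[:,:2].astype(np.float32),cv2.DIST_HUBER,0,.01,.01).ravel()
if vx>0: vx,vy=-vx,-vy
a=np.array([vx,vy]); st=(q[:,:2]-[x0,y0])@a; lo,hi=np.percentile(st,[.2,99.8]); mid=np.array([x0,y0])+a*(lo+hi)/2
print("n",len(q),"yaw",np.degrees(np.arctan2(vy,vx)),"mid",mid,hi-lo,"ztop",np.percentile(q[:,2],[50,95]))
hm=q[(q[:,2]>.017)]; h=(hm[:,:2]-mid)@a; print("handle x",np.percentile(h,[1,99]),"handle rect",cv2.minAreaRect(hm[:,:2].astype(np.float32)*1000))
g=mid+.055*a; print("tool-frame shift",Rm.T@np.r_[g-T[:2],0]*1000, "toolx yaw",np.degrees(np.arctan2(Rm[1,0],Rm[0,0])))
E
python3 m3.py
```

```text
q [ 0.335 -0.042  1.835 -0.     1.35  -1.626]
n 5724 yaw -158.16248 mid [0.51635109 0.23862879] 0.19944050626244486 ztop [0.02267689 0.02397077]
handle x [-0.01391443  0.09887381] handle rect ((513.2753295898438, 238.06161499023438), (193.5361328125, 22.1390380859375), 22.31351089477539)
tool-frame shift [-6.57308781e-01  1.70952309e+00 -4.81873114e-04] toolx yaw -157.64087821178643
```

View pics/w1.png

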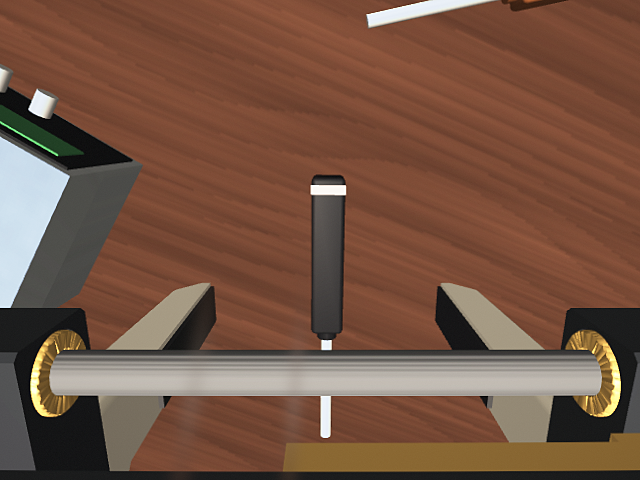

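The wrist view shows the handle centred between the fingers (columns 312–344, butt at row 178). I'll descend and grip.

>>> apply_moves(series=[[[-0.7, 1.7, 20], [0, 0, 0.009]], [[0, 0, 25], [0, 0, 0]], [[0, 0, 25], [0, 0, 0]], [[0, 0, 25], [0, 0, 0]], [[0, 0, 20], [0, 0, 0]], [[0, 0, 10], [0, 0, 0]], [[0, 0, 0], [0, 0, 0]], [[0, 0, 0], [0, 0, 0]]])

```text
t: 2.82
tool_pos: [0.4656, 0.2182, 0.1898]
orientation: [0.587, -3.086, 0.0]
force: [-1.5, 0.4, -0.1]
opening: 0.093
gripper_force: 0.0
```

>>> apply_moves(series=[[[0, 0, 0], [0, 0, 0]], [[0, 0, 0], [0, 0, 0]], [[0, 0, 0], [0, 0, 0]], [[0, 0, 0], [0, 0, 0]], [[0, 0, 0], [0, 0, 0]], [[0, 0, 0], [0, 0, 0]], [[0, 0, 0], [0, 0, 0]], [[0, 0, 0], [0, 0, 0]]], claw=0, newtons=40)

```text
t: 3.48
tool_pos: [0.4656, 0.2182, 0.1898]
orientation: [-0.589, 3.086, -0.0]
force: [-0.8, -0.0, 0.5]
opening: 0.0441
gripper_force: 0.0
```

>>> apply_moves(series=[[[0, 0, 0], [0, 0, 0]], [[0, 0, 0], [0, 0, 0]], [[0, 0, 0], [0, 0, 0]], [[0, 0, 0], [0, 0, 0]], [[0, 0, 0], [0, 0, 0]], [[0, 0, 0], [0, 0, 0]]])

```text
t: 3.98
tool_pos: [0.4656, 0.2182, 0.1897]
orientation: [0.589, -3.086, 0.0]
force: [0.5, 0.1, -0.5]
opening: 0.0219
gripper_force: 40.0
```

>>> apply_moves(series=[[[0, 0, -8], [0, 0, 0]], [[0, 0, -16], [0, 0, 0]], [[0, 0, -25], [0, 0, 0]], [[0, 0, -25], [0, 0, 0]], [[0, 0, -25], [0, 0, 0]], [[0, 0, -25], [0, 0, 0]], [[0, 0, -25], [0, 0, 0]], [[0, 0, -25], [0, 0, 0]], [[0, 0, -16], [0, 0, 0]], [[0, 0, -8], [0, 0, 0]], [[0, 0, 0], [0, 0, 0]]])

```text
t: 4.9
tool_pos: [0.466, 0.2184, 0.3904]
orientation: [-0.588, 3.082, 0.001]
force: [-0.2, -0.1, -1.2]
opening: 0.0218
gripper_force: 40.0
```

>>> apply_moves(series=[[[0, 0, 0], [0, 0, 0.06]], [[0, 0, 0], [0, 0, 0.12]], [[0, 0, 0], [0, 0, 0.12]], [[0, 0, 0], [0, 0, 0.12]], [[0, 0, 0], [0, 0, 0.12]], [[0, 0, 0], [0, 0, 0.12]], [[0, 0, 0], [0, 0, 0.12]], [[0, 0, 0], [0, 0, 0.12]], [[0, 0, 0], [0, 0, 0.12]], [[0, 0, 0], [0, 0, 0.12]], [[0, 0, 0], [0, 0, 0.12]], [[0, 0, 0], [0, 0, 0.12]]])

```text
t: 5.9
tool_pos: [0.4651, 0.2181, 0.3857]
orientation: [-1.517, -2.749, 0.004]
force: [-0.7, 0.0, -1.6]
opening: 0.0217
gripper_force: 40.0
```

>>> apply_moves(series=[[[0, 0, 0], [0, 0, 0.12]], [[0, 0, 0], [0, 0, 0.12]], [[0, 0, 0], [0, 0, 0.12]], [[0, 0, 0], [0, 0, 0.12]], [[0, 0, 0], [0, 0, 0.12]], [[0, 0, 0], [0, 0, 0.092]], [[-15, 2.3, 0], [0, 0, 0]], [[-30, 4.6, 0], [0, 0, 0]], [[-30, 4.6, 0], [0, 0, 0]], [[-30, 4.6, 0], [0, 0, 0]], [[-30, 4.6, 0], [0, 0, 0]], [[-30, 4.6, 0], [0, 0, 0]]])

```text
t: 6.9
tool_pos: [0.4696, 0.0501, 0.3859]
orientation: [-2.353, -2.079, 0.003]
force: [0.7, 0.3, -1.8]
opening: 0.0215
gripper_force: 40.0
```

>>> apply_moves(series=[[[-30, 4.6, 0], [0, 0, 0]], [[-30, 4.6, 0], [0, 0, 0]], [[-30, 4.6, 0], [0, 0, 0]], [[-30, 4.6, 0], [0, 0, 0]], [[-30, 4.6, 0], [0, 0, 0]], [[-30, 4.6, 0], [0, 0, 0]], [[-30, 4.6, 0], [0, 0, 0]], [[-30, 4.6, 0], [0, 0, 0]], [[-17, 2.3, 0], [0, 0, 0]], [[0, 0, 0], [0, 0, 0]], [[0, 0, 0], [0, 0, 0]]])

```text
t: 7.82
tool_pos: [0.4768, -0.209, 0.3859]
orientation: [-2.355, -2.075, 0.001]
force: [0.3, 0.7, -0.8]
opening: 0.0215
gripper_force: 40.0
```

```bash
cat > m4.py <<'E'
from w import *
s,c,im,d=shot("w2"); P=cloud("wrist",d,c); T,Rm=tool(s); print("q",np.round(s["q"],3),"toolx yaw",np.degrees(np.arctan2(Rm[1,0],Rm[0,0])), Rm[2])
X,Y,Z=P[...,0],P[...,1],P[...,2]
# held driver in tool frame
Q=(P-T)@Rm*1000; h=(abs(Q[...,1])<16)&(Q[...,2]>150)&(Q[...,2]<200)&(d>0)&(abs(Q[...,0])<160); q=Q[h]
for k in range(-160,60,10):
    w=(q[:,0]>=k)&(q[:,0]<k+10)
    if w.sum()>5: print("drv",k,w.sum(),"y",np.percentile(q[w,1],[3,97]).round(1),"z",np.percentile(q[w,2],[5,50]).round(1))
pl=((Z>.007)&(Z<.016)&(abs(X-.531)<.11)&(abs(Y+.257)<.13)&(d>0)).astype(np.uint8)
r=cv2.minAreaRect(P[pl>0][:,:2].astype(np.float32)*1000); print("plate",r)
ed=cv2.minAreaRect; 
th=np.radians(82.9); a=np.array([np.cos(th),np.sin(th)]); b=np.array([-a[1],a[0]])
m=(Z>.02)&(Z<.13)&(abs(X-.531)<.11)&(abs(Y+.257)<.13)&(d>0)&~h; q=P[m]; u=((q[:,:2]-[.531,-.257])@a)*1000; v=((q[:,:2]-[.531,-.257])@b)*1000
# seat coords with u0=0
zz=q[:,2]*1000-91; sx=u*np.cos(np.radians(35))+zz*np.sin(np.radians(35)); sz=-u*np.sin(np.radians(35))+zz*np.cos(np.radians(35))
for k in range(-116,50,4):
    w=(sx>=k)&(sx<k+4)
    if w.sum()>10: print("rest sx",k,w.sum(),"v",np.percentile(v[w],[1,50,99]).round(1),"sz",np.percentile(sz[w],[2,50,98]).round(1))
E
python3 m4.py
```

```text
q [-0.512 -0.074  1.731  0.     1.488 -0.386] toolx yaw 82.77436236818369 [ 0.00139342 -0.00281128 -0.99999508]
drv -60 456 y [-11.1   9.5] z [165.9 166.8]
drv -50 1133 y [-11.    9.7] z [165.8 166.8]
drv -40 919 y [-10.6   9.6] z [165.8 166.7]
drv -20 253 y [-11.    9.7] z [166.  166.9]
drv -10 1470 y [-11.5  10.2] z [160.9 166.7]
drv 0 2557 y [-15.2  15.2] z [152.6 166.6]
drv 10 1476 y [-10.8   9.5] z [165.7 166.8]
drv 20 1560 y [-11.1   9.4] z [165.8 166.8]
drv 30 1684 y [-11.2   9.7] z [165.5 166.6]
drv 40 1022 y [-10.4   8.8] z [166.1 168.2]
plate ((532.1450805664062, -251.8953399658203), (171.6161651611328, 99.85134887695312), 83.3172836303711)
rest sx -16 53 v [-13.8   8.8  15.2] sz [-77.1 -75.  -54. ]
rest sx -12 82 v [-14.3   5.   15.1] sz [-74.6 -70.5 -49.5]
rest sx -8 86 v [-14.2   4.8  15.2] sz [-68.8 -65.4 -44.6]
rest sx -4 91 v [-13.6   4.2  15.2] sz [-62.9 -59.8 -38.9]
rest sx 0 112 v [-14.5   3.8  15.2] sz [-57.3 -54.1 -32.4]
rest sx 4 109 v [-14.5   5.6  15.2] sz [-51.6 -48.3 -27.1]
rest sx 8 111 v [-14.6   4.   15.2] sz [-46.1 -42.6 -26.3]
rest sx 12 268 v [-25.6  -4.4  17.6] sz [-39.6  -9.3  13. ]
rest sx 16 414 v [-24.3  -4.   18.3] sz [-34.2  -8.9  12.7]
rest sx 20 562 v [-23.6  -2.5  18.6] sz [-28.7  -9.6  12.4]
rest sx 24 1043 v [-24.7  -1.9  23.7] sz [-22.4  -8.8  12.1]
rest sx 28 126 v [-24.1  -0.2  23.4] sz [-12.7  -3.7  11.2]
```

View pics/w2.png

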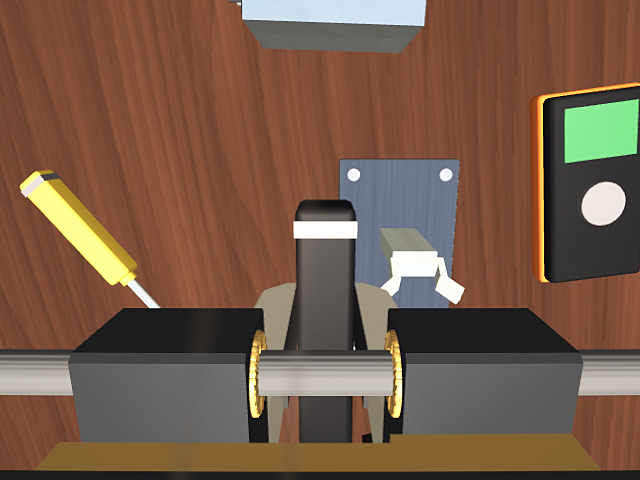

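The view shows the fork at around (415,265), beside the held driver. I'll tilt 35° and go to 50 mm above the seat.

>>> apply_moves(series=[[[0, 0, 0], [0, 0.051, 0]], [[0, 0, 0], [0, 0.102, 0]], [[0, 0, 0], [0, 0.102, 0]], [[0, 0, 0], [0, 0.102, 0]], [[0, 0, 0], [0, 0.102, 0]], [[0, 0, 0], [0, 0.102, 0]], [[0, 0, 0], [0, 0.05, 0]], [[-14, 6, -1], [0, 0, 0]], [[-24, 10, -1.6], [0, 0, 0]], [[-24, 10, -1.6], [0, 0, 0]], [[-24, 10, -1.6], [0, 0, 0]], [[-24, 10, -1.6], [0, 0, 0]]])

```text
t: 8.87
tool_pos: [0.512, -0.3071, 0.3297]
orientation: [-1.997, -1.766, -0.629]
force: [0.3, 0.9, -1.0]
opening: 0.0214
gripper_force: 40.0
```

>>> apply_moves(series=[[[-24, 10, -1.6], [0, 0, 0]], [[-11, 4.5, -1], [0, 0, 0]], [[0, 0, 0], [0, 0, 0]], [[0, 0, 0], [0, 0, 0]]])

```text
t: 9.2
tool_pos: [0.5222, -0.3384, 0.3117]
orientation: [-1.997, -1.764, -0.63]
force: [-0.1, 0.4, -1.6]
opening: 0.0218
gripper_force: 40.0
```

```bash
cat > m5.py <<'E'
from w import *
import sys
th=np.radians(83.0); a=np.array([np.cos(th),np.sin(th),0]); S=np.array([.5315,-.257,.091]); c35,s35=np.cos(np.radians(35)),np.sin(np.radians(35))
ex=c35*a+[0,0,s35]; ez=-s35*a+[0,0,c35]; ey=np.cross(ez,ex)
s=robot.read_state(); T,Rm=tool(s)
tgt=S+.058*ex+.1777*ez
print("t",s["t"],"rot seat<-tool",np.round(np.c_[ex,-ey,-ez].T@Rm,3).tolist()); print("tool shift to seat (mm)",Rm.T@(tgt-T)*1000, s["q"].round(2))
if len(sys.argv)>1:
    for n in("side","top"):
        im,d=robot.read_camera(n); x,y,w,h=(270,270,160,160) if n=="side" else (360,180,130,110)
        cv2.imwrite(f"pics/{sys.argv[1]}_{n}.png",cv2.resize(im[y:y+h,x:x+w],None,fx=3.5,fy=3.5,interpolation=cv2.INTER_CUBIC))
E
python3 m5.py a
```

```text
t 9.2 rot seat<-tool [[1.0, -0.002, 0.002], [0.002, 1.0, -0.001], [-0.002, 0.001, 1.0]]
tool shift to seat (mm) [-1.60563432 -0.60921185 50.10449333] [-0.8   0.42  1.38  0.47  1.73 -0.69]
```

View pics/a_side.png

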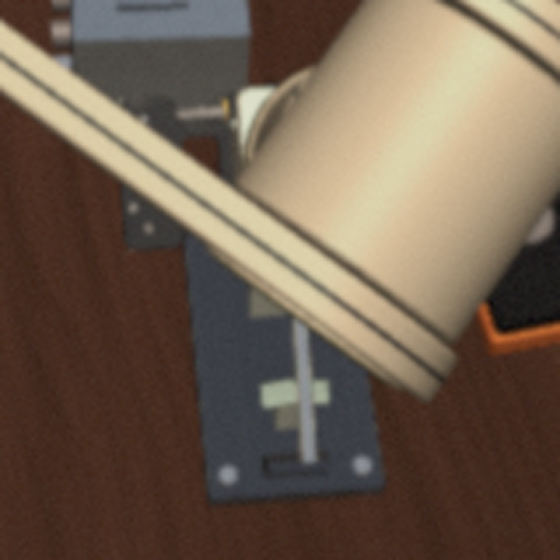

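>>> apply_moves(series=[[[-1.5, 0, 10], [0, 0, 0]], [[0, 0, 10], [0, 0, 0]], [[0, 0, 10], [0, 0, 0]], [[0, 0, 6], [0, 0, 0]], [[0, 0, 4], [0, 0, 0]], [[0, 0, 3], [0, 0, 0]], [[0, 0, 2], [0, 0, 0]], [[0, 0, 2], [0, 0, 0]], [[0, 0, 0], [0, 0, 0]], [[0, 0, 0], [0, 0, 0]]])

```text
t: 10.13
tool_pos: [0.5251, -0.3141, 0.2736]
orientation: [-2.0, -1.766, -0.631]
force: [-0.5, 1.0, -0.3]
opening: 0.0213
gripper_force: 40.0
```

>>> apply_moves(series=[[[0, 0, 1], [0, 0, 0]], [[0, 0, 1], [0, 0, 0]], [[0, 0, 0.7], [0, 0, 0]], [[0, 0, 0], [0, 0, 0]], [[0, 0, 0], [0, 0, 0]]])

```text
t: 10.55
tool_pos: [0.5253, -0.3126, 0.2714]
orientation: [-2.0, -1.766, -0.63]
force: [-1.2, -0.4, -0.2]
opening: 0.0216
gripper_force: 40.0
```

>>> apply_moves(series=[[[0, 0, 0.5], [0, 0, 0]], [[0, 0, 0.5], [0, 0, 0]], [[0, 0, 0], [0, 0, 0]]])

```text
t: 10.8
tool_pos: [0.5254, -0.3124, 0.2712]
orientation: [-2.0, -1.766, -0.63]
force: [-2.5, -3.6, 4.0]
opening: 0.0219
gripper_force: 40.0
```

>>> apply_moves(series=[[[-1, 0, 0], [0, 0, 0]], [[-1, 0, 0], [0, 0, 0]], [[0, 0, 0], [0, 0, 0]]])

```text
t: 11.05
tool_pos: [0.5254, -0.3135, 0.2704]
orientation: [-1.999, -1.766, -0.632]
force: [-1.6, -0.2, 7.2]
opening: 0.0219
gripper_force: 40.0
```

```bash
python3 m5.py; python3 -c "
from plant import robot
s=robot.read_state();print(s['force'],s['wrist_torque'])"
```

```text
t 11.05 rot seat<-tool [[1.0, -0.001, 0.001], [0.001, 1.0, 0.002], [-0.001, -0.002, 1.0]]
tool shift to seat (mm) [ 1.67190744 -0.85847159  1.81670973] [-0.77  0.43  1.45  0.48  1.65 -0.7 ]
[-1.56422533 -0.16418143  7.17360568] [0.18832361 0.42311077 0.03840092]
```

Contact with the fork floor; now let go and inspect.

>>> apply_moves(series=[[[0, 0, 0], [0, 0, 0]], [[0, 0, 0], [0, 0, 0]], [[0, 0, 0], [0, 0, 0]], [[0, 0, 0], [0, 0, 0]], [[0, 0, 0], [0, 0, 0]], [[0, 0, 0], [0, 0, 0]], [[0, 0, 0], [0, 0, 0]], [[0, 0, -10], [0, 0, 0]], [[0, 0, -25], [0, 0, 0]], [[0, 0, -35], [0, 0, 0]], [[0, 0, -35], [0, 0, 0]], [[0, 0, -25], [0, 0, 0]]], claw=0.75)

```text
t: 12.05
tool_pos: [0.5156, -0.3892, 0.3793]
orientation: [-2.001, -1.768, -0.631]
force: [0.2, 0.6, 0.6]
opening: 0.07
gripper_force: 0.0
```

```bash
cat > m6.py <<'E'
from w import *
import sys
th=np.radians(83.0); a=np.array([np.cos(th),np.sin(th),0]); S=np.array([.5315,-.257,.091]); c35,s35=np.cos(np.radians(35)),np.sin(np.radians(35))
ex=c35*a+[0,0,s35]; ez=-s35*a+[0,0,c35]; ey=np.cross(ez,ex); F=np.c_[ex,ey,ez]
s,c,im,d=shot(sys.argv[1]); P=cloud("wrist",d,c); T,Rm=tool(s); print(s["t"],T,s["opening"])
Q=(P-S)@F*1000; m=(d>0)&(abs(Q[...,1])<14)&(Q[...,2]>-5)&(Q[...,2]<20)&(Q[...,0]>-110)&(Q[...,0]<120); q=Q[m]
for k in range(-110,120,5):
    w=(q[:,0]>=k)&(q[:,0]<k+5)
    if w.sum()>5: print(k,w.sum(),"y",np.percentile(q[w,1],[2,98]).round(1),"z",np.percentile(q[w,2],[10,50,90]).round(1))
print("butt x",q[q[:,0]>40][:,0].max(),"seat-frame tool pos",(T-S)@F*1000)
E
python3 m6.py w3
```

```text
12.05 [ 0.51558713 -0.38922361  0.3793456 ] 0.06996130296264216
-110 14 y [-10.8  11.3] z [15.4 15.8 16. ]
-105 706 y [-13.4  13.5] z [-1.3  9.9 16.4]
-100 68 y [-12.4  12.9] z [1.9 5.4 7.8]
-95 54 y [-2.7  4.5] z [3.6 5.4 6.5]
-90 52 y [-2.7  4.4] z [3.6 5.3 6.6]
-85 56 y [-2.7  4.4] z [4.  5.5 6.6]
-80 56 y [-2.7  4.4] z [4.2 5.4 6.3]
-75 65 y [-13.1  12.8] z [4.5 6.1 9. ]
-70 14 y [-14.   13.5] z [ 8.2  9.9 11.3]
-35 23 y [-3.3  4.2] z [3.2 5.3 6.2]
-30 67 y [-3.3  4.2] z [3.3 5.3 6.5]
-25 65 y [-3.3  4.2] z [3.9 5.2 6.4]
-20 52 y [-5.5  5.6] z [5.  7.1 9.3]
-15 77 y [-6.3  6.4] z [6.3 8.5 9.7]
-10 157 y [-10.3  10.5] z [11.5 12.7 13.7]
-5 193 y [-10.4  10.5] z [11.9 12.9 13.9]
0 198 y [-10.4  10.5] z [11.6 12.9 14. ]
5 196 y [-11.   10.5] z [11.8 12.8 13.7]
10 215 y [-11.8  10.4] z [11.4 12.8 13.8]
15 228 y [-13.4  13.5] z [ 4.3 12.8 13.7]
20 238 y [-13.4  13.4] z [ 3.9 12.7 13.7]
25 228 y [-13.3  10.3] z [10.6 12.9 13.7]
30 212 y [-10.8  10.2] z [11.6 12.9 13.8]
35 215 y [-11.5  10.2] z [11.8 13.1 13.8]
40 226 y [-11.4  10.1] z [11.8 13.  14. ]
45 220 y [-11.4  10.1] z [11.8 13.  13.8]
50 227 y [-11.3  10.1] z [11.8 12.9 13.9]
55 230 y [-11.2  10. ] z [11.6 12.9 13.9]
60 241 y [-11.2  10. ] z [11.7 12.9 13.6]
65 235 y [-11.9   9.9] z [11.5 12.9 13.8]
70 233 y [-11.8   9.2] z [11.6 12.8 13.8]
75 242 y [-11.8   9.1] z [12.  12.9 13.9]
80 228 y [-11.7   9. ] z [11.7 12.9 13.9]
85 245 y [-11.7   9. ] z [12.  13.  13.9]
90 255 y [-12.2   9.6] z [12.2 13.2 14. ]
95 278 y [-11.6   8.5] z [ 2.6 12.1 13.5]
butt x 99.59276914273507 seat-frame tool pos [ 56.29575911  -0.31974482 312.58626693]
```

View pics/w3.png

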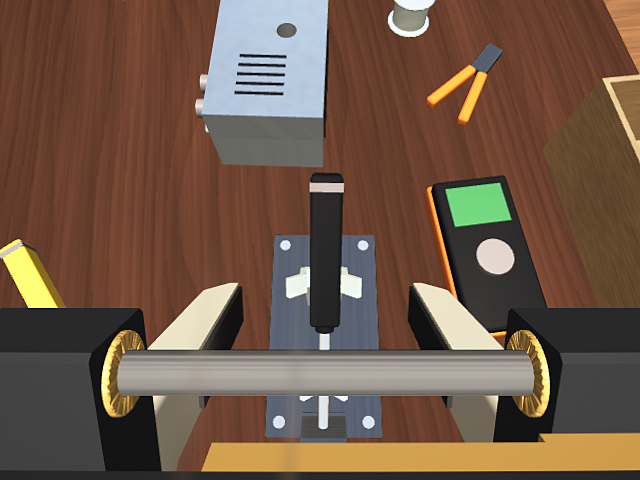

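The driver is seated with its tip at the stop. Next I swing 90° around the handle to approach along its axis.

>>> apply_moves(series=[[[12.5, 0, 0.2], [0, -0.04, 0]], [[24.9, 0, 1], [0, -0.08, 0]], [[24.9, 0, 1], [0, -0.08, 0]], [[24.9, 0, 1], [0, -0.08, 0]], [[24.9, 0, 1], [0, -0.08, 0]], [[24.9, 0, 1], [0, -0.08, 0]], [[24.9, 0, 1], [0, -0.08, 0]], [[24.9, 0, 1], [0, -0.08, 0]], [[24.9, 0, 1], [0, -0.08, 0]], [[24.9, 0, 1], [0, -0.08, 0]], [[24.9, 0, 1], [0, -0.08, 0]], [[24.9, 0, 1], [0, -0.08, 0]]])

```text
t: 13.1
tool_pos: [0.5499, -0.115, 0.419]
orientation: [2.184, 1.927, -0.341]
force: [0.8, -0.6, -0.9]
opening: 0.0697
gripper_force: 0.0
```

>>> apply_moves(series=[[[24.9, 0, 1], [0, -0.08, 0]], [[24.9, 0, 1], [0, -0.08, 0]], [[24.9, 0, 1], [0, -0.08, 0]], [[24.9, 0, 1], [0, -0.08, 0]], [[24.9, 0, 1], [0, -0.08, 0]], [[24.9, 0, 1], [0, -0.08, 0]], [[24.9, 0, 1], [0, -0.08, 0]], [[12.5, 0, 0.2], [0, -0.051, 0]], [[0, 0, 0], [0, 0, 0]], [[0, 0, 0], [0, 0, 0]]])

```text
t: 13.93
tool_pos: [0.5684, 0.0343, 0.3113]
orientation: [1.788, 1.582, -0.887]
force: [0.1, -1.0, 0.2]
opening: 0.0699
gripper_force: 0.0
```

```bash
cat > m7.py <<'E'
from w import *
import sys
th=np.radians(83.0); a=np.array([np.cos(th),np.sin(th),0]); S=np.array([.5315,-.257,.091]); c35,s35=np.cos(np.radians(35)),np.sin(np.radians(35))
ex=c35*a+[0,0,s35]; ez=-s35*a+[0,0,c35]; ey=np.cross(ez,ex); F=np.c_[ex,ey,ez]; S=S+.0018*ez
s,c,im,d=shot(sys.argv[1]); P=cloud("wrist",d,c); T,Rm=tool(s); print(s["t"],T,s["q"].round(2))
W=np.c_[ez,-ey,-ex]; print("turn needed (tool)",R.from_matrix(Rm.T@W).as_rotvec().round(4)); print("tool shift to grasp54",Rm.T@(S+.221*ex-.0009*ey-T)*1000)
Q=(P-T)@Rm*1000; m=(d>0)&(abs(Q[...,1])<16)&(abs(Q[...,0])<25)&(Q[...,2]>230); q=Q[m]
for k in range(230,420,15):
    w=(q[:,2]>=k)&(q[:,2]<k+15)
    if w.sum()>5: print(k,w.sum(),"x",np.percentile(q[w,0],[2,98]).round(1),"y",np.percentile(q[w,1],[2,98]).round(1))
E
python3 m7.py w4
```

```text
13.9333 [0.56842421 0.03426941 0.31130315] [ 0.22  0.31  1.6  -0.85  1.62  0.48]Traceback (most recent call last):
  File "m7.py", line 6, in <module>
    W=np.c_[ez,-ey,-ex]; print("turn needed (tool)",R.from_matrix(Rm.T@W).as_rotvec().round(4)); print("tool shift to grasp54",Rm.T@(S+.221*ex-.0009*ey-T)*1000)
                                                    ~~~~~~~~~~~~~^^^^^^^^
  File "scipy/spatial/transform/_rotation.pyx", line 1143, in scipy.spatial.transform._rotation.Rotation.from_matrix
ValueError: Non-positive determinant (left-handed or null coordinate frame) in rotation matrix 0: [[-0.99917201 -0.00109432 -0.04067055]
 [-0.00117396  0.99999744  0.00193433]
 [-0.04066833 -0.00198047  0.99917074]].
```

View pics/w4.png

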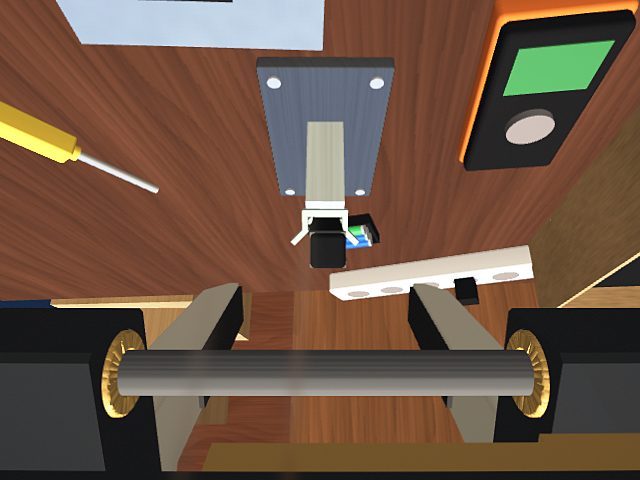

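```bash
sed -i 's/W=np.c_\[ez,/W=np.c_[-ez,/' m7.py; python3 m7.py w5
```

```text
13.9833 [0.56878235 0.03363953 0.31266187] [ 0.22  0.31  1.6  -0.85  1.62  0.48]
turn needed (tool) [-0.0013 -0.0416 -0.0014]
tool shift to grasp54 [  5.61296636  -0.50100228 146.52664503]
260 1315 x [-9.9 11. ] y [-10.7  10.8]
275 119 x [ 9.7 11.2] y [-10.    9.6]
290 113 x [ 8.8 10.3] y [-10.1   9.8]
305 97 x [7.4 9.7] y [-10.6   9.6]
320 83 x [6.4 9.1] y [-10.8   9.4]
335 988 x [-2.1 24.9] y [-15.5  15.3]
350 48 x [-2.  14.2] y [-15.2  12.5]
```

>>> apply_moves(series=[[[0, 0, 0], [0, -0.0416, 0]], [[11.7, -0.4, 0], [0, 0, 0]], [[0, 0, 12], [0, 0, 0]], [[0, 0, 22], [0, 0, 0]], [[0, 0, 25], [0, 0, 0]], [[0, 0, 25], [0, 0, 0]], [[0, 0, 25], [0, 0, 0]], [[0, 0, 20], [0, 0, 0]], [[0, 0, 12], [0, 0, 0]], [[0, 0, 5], [0, 0, 0]], [[0, 0, 0], [0, 0, 0]], [[0, 0, 0], [0, 0, 0]]])

```text
t: 15.03
tool_pos: [0.5544, -0.0782, 0.2194]
orientation: [1.76, 1.553, -0.916]
force: [0.3, -0.2, 0.5]
opening: 0.0699
gripper_force: 0.0
```

```bash
python3 m7.py w6
```

```text
15.0333 [ 0.55436453 -0.07818462  0.21940243] [ 0.05  0.36  1.74 -0.96  1.4   0.53]
turn needed (tool) [-0.0014  0.0011 -0.0021]
tool shift to grasp54 [-0.0166095  -0.00152388  0.31635071]
```

>>> apply_moves(series=[[[0, 0, 0], [0, 0, 0]], [[0, 0, 0], [0, 0, 0]], [[0, 0, 0], [0, 0, 0]], [[0, 0, 0], [0, 0, 0]], [[0, 0, 0], [0, 0, 0]], [[0, 0, 0], [0, 0, 0]], [[0, 0, 0], [0, 0, 0]], [[0, 0, 0], [0, 0, 0]], [[0, 0, 0], [0, 0, 0]], [[0, 0, 0], [0, 0, 0]], [[0, 0, 0], [0, 0, 0]]], claw=0, newtons=40)

```text
t: 16.0
tool_pos: [0.554, -0.0782, 0.2188]
orientation: [1.759, 1.553, -0.918]
force: [-1.4, 1.2, 0.7]
opening: 0.022
gripper_force: 40.0
```

>>> apply_moves(series=[[[-3, 0, 0], [0, 0, 0]], [[-6, 0, 0], [0, 0, 0]], [[-10, 0, 0], [0, 0, 0]], [[-12, 0, 0], [0, 0, 0]], [[-12, 0, 0], [0, 0, 0]], [[-12, 0, 0], [0, 0, 0]], [[-12, 0, 0], [0, 0, 0]], [[-8, 0, 0], [0, 0, 0]], [[-5, 0, 0], [0, 0, 0]], [[0, 0, 0], [0, 0, 0]]])

```text
t: 16.83
tool_pos: [0.5486, -0.1245, 0.2859]
orientation: [1.76, 1.551, -0.916]
force: [-0.4, 0.1, -0.3]
opening: 0.0223
gripper_force: 40.0
```

>>> apply_moves(series=[[[-4.2, -2.6, -14], [0, 0, 0]], [[-8.4, -5.1, -28.4], [0, 0, 0]], [[-8.4, -5.1, -28.4], [0, 0, 0]], [[-8.4, -5.1, -28.4], [0, 0, 0]], [[-8.4, -5.1, -28.4], [0, 0, 0]], [[-8.4, -5.1, -28.4], [0, 0, 0]], [[-8.4, -5.1, -28.4], [0, 0, 0]], [[-8.4, -5.1, -28.4], [0, 0, 0]], [[-4.2, -2.6, -14], [0, 0, 0]], [[0, 0, 0], [0, 0.06, 0]], [[0, 0, 0], [0, 0.1, 0]], [[0, 0, 0], [0, 0.1, 0]]])

```text
t: 17.83
tool_pos: [0.5258, 0.0298, 0.4693]
orientation: [1.94, 1.718, -0.706]
force: [-0.6, -0.1, -1.4]
opening: 0.0215
gripper_force: 40.0
```

>>> apply_moves(series=[[[0, 0, 0], [0, 0.1, 0]], [[0, 0, 0], [0, 0.1, 0]], [[0, 0, 0], [0, 0.1, 0]], [[0, 0, 0], [0, 0.1, 0]], [[0, 0, 0], [0, 0.1, 0]], [[0, 0, 0], [0, 0.1, 0]], [[0, 0, 0], [0, 0.1, 0]], [[0, 0, 0], [0, 0, 0]], [[0, 0, 0], [0, 0, 0]]])

```text
t: 18.58
tool_pos: [0.5257, 0.0276, 0.4694]
orientation: [2.353, 2.078, -0.006]
force: [0.9, -1.0, -1.6]
opening: 0.022
gripper_force: 40.0
```

```bash
cat > m8.py <<'E'
from w import *
import sys
s,c,im,d=shot(sys.argv[1]); P=cloud("wrist",d,c); T,Rm=tool(s); print(s["t"],T,s["q"].round(2),Rm[2].round(4),s["force"].round(1))
for n in("wrist","top","side"):
    if n!="wrist": c=cal(n); im,d=robot.read_camera(n); P=cloud(n,d,c); cv2.imwrite(f"pics/{sys.argv[1]}_{n}.png",im)
    X,Y,Z=P[...,0],P[...,1],P[...,2]; hull=((abs(Z-.086)<.006)&(abs(X-.506)<.1)&(abs(Y)<.12)&(d>0)).astype(np.uint8)
    top=P[hull>0]; print(n,"supply",cv2.minAreaRect(top[:,:2].astype(np.float32)*1000) if len(top)>50 else None, np.median(top[:,2]) if len(top) else 0)
    g=cv2.cvtColor(im,cv2.COLOR_BGR2GRAY); u=proj(n,[[.5255,.027,.086]],c)[0]; x,y=u.astype(int); print(" expected px",u)
    # deep pixels near the expected well
    k=(np.hypot(X-.5255,Y-.027)<.035)&(Z<.079)&(Z>.04)&(d>0); ys,xs=np.nonzero(k)
    if len(xs)>5: print(" deep px",xs.mean(),ys.mean(),len(xs),"z",np.percentile(Z[k],[5,50]),"pt",np.median(P[k],0),"edge-ctr ray",ray(n,[[(xs.min()+xs.max())/2,(ys.min()+ys.max())/2]],.086,c))
    # held driver shaft
    Q=(P-T)@Rm*1000
    for lo,hi in((150,200),(210,240),(240,270),(270,300),(300,315),(315,335)):
        k=(d>0)&(abs(Q[...,0])<20)&(abs(Q[...,1])<20)&(Q[...,2]>lo)&(Q[...,2]<hi)
        if k.sum()>5: print("  held",lo,k.sum(),"x",np.percentile(Q[k,0],[3,97]).round(1),"y",np.percentile(Q[k,1],[3,97]).round(1),"zmax",Q[k,2].max().round(1))
E
python3 m8.py w7
```

```text
18.5833 [0.52571717 0.02757919 0.46942366] [-0.04 -0.09  1.59 -0.    1.64  0.08] [-4.4e-03 -8.0e-04 -1.0e+00] [ 0.9 -1.  -1.6]
wrist supply ((509.3484802246094, 5.996490478515625), (135.65089416503906, 111.89088439941406), 80.92538452148438) 0.08697521354220485
 expected px [326.19956796 214.50033787]
 deep px 329.6831955922865 214.23415977961432 363 z [0.05075979 0.0626943 ] pt [0.52832926 0.02220008 0.0626943 ] edge-ctr ray [[0.5284171  0.02708424 0.086     ]]
  held 150 4172 x [ 7.5 11.6] y [-18.6  18.5] zmax 199.9
  held 210 436 x [ 9.5 11.7] y [-10.7   9.3] zmax 229.0
  held 240 72 x [2.3 4.6] y [-3.9  2.7] zmax 270.0
  held 270 129 x [1.8 4.7] y [-4.2  3. ] zmax 299.9
  held 300 51 x [1.6 4.7] y [-4.4  3. ] zmax 314.4
  held 315 19 x [2.  4.6] y [-4.1  2.7] zmax 320.8
top supply ((508.9327697753906, 0.2335357666015625), (149.68563842773438, 112.64453125), 81.0735092163086) 0.08563098157604321
 expected px [303.42366808 235.18430711]
 deep px 301.1818181818182 234.27272727272728 11 z [0.04684913 0.05709822] pt [0.53440791 0.03377752 0.05709822] edge-ctr ray [[0.52844718 0.02797327 0.086     ]]
side supply ((508.06817626953125, 0.29883575439453125), (157.8199005126953, 110.66720581054688), 80.37596893310547) 0.08664349409421893
 expected px [319.52559335 244.87331366]
 deep px 320.55172413793105 245.72413793103448 29 z [0.06676298 0.07382679] pt [0.53109012 0.03653831 0.07382679] edge-ctr ray [[0.52697956 0.02311647 0.086     ]]
  held 150 331 x [-11.6  -4.7] y [-19.4  18.4] zmax 199.6
  held 210 87 x [-11.6   4.6] y [-12.5   7.4] zmax 237.4
  held 240 38 x [-3.9  3.4] y [-4.5  2.3] zmax 269.4
  held 270 30 x [-3.5  1.8] y [-4.3  0.2] zmax 298.9
  held 300 13 x [-3.3 -0.1] y [-4.1  0.4] zmax 313.7
  held 315 7 x [-2.8  3.4] y [-4.   0.8] zmax 320.6
```

View pics/w7.png

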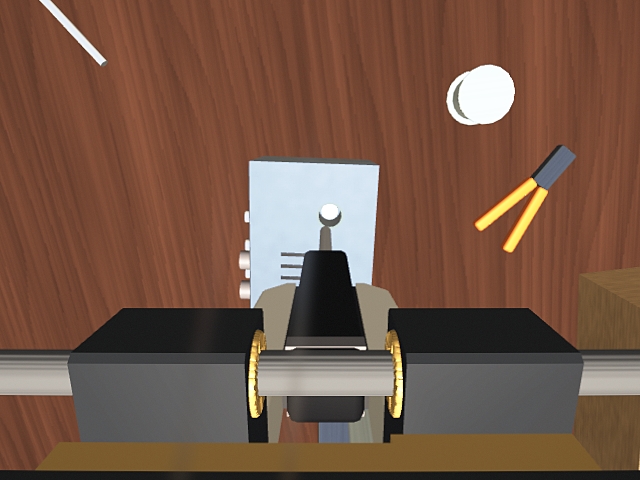

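The well is at (330,214) with the tip just below it in the picture, agreeing with the geometry. I'll correct 3.5 mm sideways and descend.

>>> apply_moves(series=[[[-0.3, 3.5, 0], [0, 0.0044, 0]], [[0, 0, 10], [0, 0, 0]], [[0, 0, 15], [0, 0, 0]], [[0, 0, 15], [0, 0, 0]], [[0, 0, 10], [0, 0, 0]], [[0, 0, 5], [0, 0, 0]], [[0, 0, 0], [0, 0, 0]]])

```text
t: 19.32
tool_pos: [0.5292, 0.0273, 0.4124]
orientation: [-2.352, -2.077, 0.001]
force: [-0.5, -0.2, -1.2]
opening: 0.0215
gripper_force: 40.0
```

```bash
sed -i 's/.5255,.027,.086/.5284,.0275,.086/;s/X-.5255,Y-.027/X-.5284,Y-.0275/' m8.py; python3 m8.py w8 | grep -v supply
python3 - <<'E'
import cv2,numpy as np
a=cv2.imread("pics/w8.png")[130:330,230:430]; b=cv2.imread("pics/w8_side.png")[200:280,280:360]
cv2.imwrite("pics/w8c.png",np.hstack([cv2.resize(a,(400,400)),cv2.resize(b,(400,400),interpolation=cv2.INTER_CUBIC)]))
E
```

```text
19.3167 [0.52917854 0.02734166 0.4123572 ] [-0.05 -0.06  1.67  0.    1.54  0.08] [ 0.0023 -0.0031 -1.    ] [-0.5 -0.2 -1.2]
 expected px [326.42733696 230.72021043]
 deep px 327.51973684210526 229.16118421052633 304 z [0.05083866 0.06293238] pt [0.53118336 0.02341096 0.06293238] edge-ctr ray [[0.52842761 0.02728166 0.086     ]]
  held 150 4197 x [ 7.5 11.6] y [-18.6  18.5] zmax 200.0
  held 210 442 x [ 9.7 11.6] y [-10.5   9.3] zmax 229.0
  held 240 73 x [2.3 4.6] y [-3.9  2.8] zmax 269.8
  held 270 128 x [1.7 4.7] y [-4.2  3.1] zmax 299.9
  held 300 53 x [1.9 4.7] y [-4.4  2.7] zmax 315.0
  held 315 2016 x [-16.  19.] y [-19.1  19.2] zmax 334.8
 expected px [303.19540367 234.0143543 ]
 deep px 301.38461538461536 235.53846153846155 13 z [0.04950039 0.05999754] pt [0.53054691 0.03373982 0.05999754] edge-ctr ray [[0.52607014 0.03165574 0.086     ]]
  held 315 55 x [-11.1  19.4] y [-16.3   1.3] zmax 332.1
 expected px [320.71499893 244.53550922]
 deep px 320.25 245.71428571428572 28 z [0.0659859 0.071627 ] pt [0.52918379 0.0367418  0.071627  ] edge-ctr ray [[0.52729828 0.02464364 0.086     ]]
  held 150 279 x [-11.7  -5. ] y [-18.4  18.7] zmax 199.3
  held 210 67 x [-11.3  -1.3] y [-11.4   9.6] zmax 239.1
  held 240 37 x [-3.6  4.3] y [-4.4  2.3] zmax 269.4
  held 270 37 x [-3.4  2.6] y [-4.2  2.9] zmax 299.8
  held 300 18 x [-1.7  1.4] y [-4.  3.] zmax 314.4
  held 315 177 x [-18.2  18.6] y [-18.8  18.7] zmax 334.3
```

View pics/w8c.png

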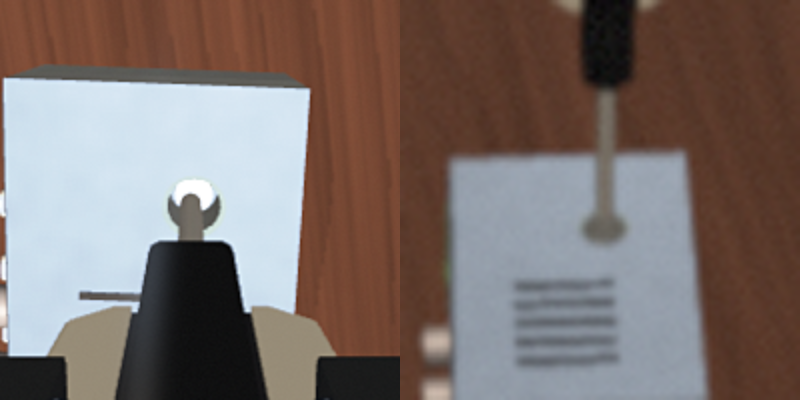

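>>> apply_moves(series=[[[0, 0, 5], [0, 0, 0]], [[0, 0, 8], [0, 0, 0]], [[0, 0, 6], [0, 0, 0]], [[0, 0, 4], [0, 0, 0]], [[0, 0, 2], [0, 0, 0]], [[0, 0, 0], [0, 0, 0]]])

```text
t: 19.97
tool_pos: [0.5293, 0.0273, 0.3883]
orientation: [-2.353, -2.078, -0.002]
force: [-0.1, -0.2, -1.0]
opening: 0.0218
gripper_force: 40.0
```

>>> apply_moves(series=[[[0, 0, 1.5], [0, 0, 0]], [[0, 0, 1.5], [0, 0, 0]], [[0, 0, 1.5], [0, 0, 0]], [[0, 0, 1.5], [0, 0, 0]], [[0, 0, 0], [0, 0, 0]], [[0, 0, 0], [0, 0, 0]]])

```text
t: 20.47
tool_pos: [0.5296, 0.0273, 0.3834]
orientation: [-2.353, -2.078, -0.003]
force: [0.9, 0.2, -0.4]
opening: 0.0219
gripper_force: 40.0
```

>>> apply_moves(series=[[[0, 0, 1], [0, 0, 0]], [[0, 0, 1], [0, 0, 0]], [[0, 0, 0], [0, 0, 0]], [[0, 0, 0], [0, 0, 0]]])

```text
t: 20.8
tool_pos: [0.5296, 0.0273, 0.3815]
orientation: [-2.354, -2.078, -0.004]
force: [-0.5, -0.1, 2.5]
opening: 0.0217
gripper_force: 40.0
```

>>> apply_moves(series=[[[0, 0, 1], [0, 0, 0]], [[0, 0, 1], [0, 0, 0]], [[0, 0, 0], [0, 0, 0]], [[0, 0, 0], [0, 0, 0]]])

```text
t: 21.13
tool_pos: [0.5296, 0.0273, 0.3792]
orientation: [-2.353, -2.078, -0.004]
force: [-1.2, -0.1, 1.5]
opening: 0.022
gripper_force: 40.0
```

>>> apply_moves(series=[[[0, 0, 1], [0, 0, 0]], [[0, 0, 1], [0, 0, 0]], [[0, 0, 0], [0, 0, 0]], [[0, 0, 0], [0, 0, 0]]])

```text
t: 21.47
tool_pos: [0.5296, 0.0273, 0.3772]
orientation: [-2.354, -2.078, -0.003]
force: [0.8, -0.5, 0.8]
opening: 0.0221
gripper_force: 40.0
```

>>> apply_moves(series=[[[0, 0, 0.5], [0, 0, 0]], [[0, 0, 0.5], [0, 0, 0]], [[0, 0, 0], [0, 0, 0]]])

```text
t: 21.72
tool_pos: [0.5296, 0.0273, 0.3763]
orientation: [-2.353, -2.078, -0.003]
force: [0.5, 0.3, 1.5]
opening: 0.0219
gripper_force: 40.0
```

>>> apply_moves(series=[[[0, 0, 0.5], [0, 0, 0]], [[0, 0, 0.5], [0, 0, 0]], [[0, 0, 0], [0, 0, 0]]])

```text
t: 21.97
tool_pos: [0.5296, 0.0273, 0.3757]
orientation: [-2.354, -2.078, -0.004]
force: [-1.3, 0.5, 4.7]
opening: 0.0218
gripper_force: 40.0
```

>>> apply_moves(series=[[[0, 0, 0.5], [0, 0, 0]], [[0, 0, 0.3], [0, 0, 0]], [[0, 0, 0], [0, 0, 0]]])

```text
t: 22.22
tool_pos: [0.5296, 0.0273, 0.3756]
orientation: [-2.354, -2.079, -0.004]
force: [-2.7, 0.2, 10.1]
opening: 0.0219
gripper_force: 40.0
```

The pin came to a stop at the expected depth with about 10 N, so it is home. I retreat and tilt back.

>>> apply_moves(series=[[[0, 0, -4], [0, 0, 0]], [[0, 0, -10], [0, 0, 0]], [[0, 0, -16], [0, 0, 0]], [[0, 0, -20], [0, 0, 0]], [[0, 0, -20], [0, 0, 0]], [[0, 0, -15], [0, 0, 0]], [[0, 0, -10], [0, 0, 0]], [[0, 0, 0], [0, 0, 0]], [[0, 0, 0], [0, -0.06, 0]], [[0, 0, 0], [0, -0.1, 0]], [[0, 0, 0], [0, -0.1, 0]], [[0, 0, 0], [0, -0.1, 0]]])

```text
t: 23.22
tool_pos: [0.5294, 0.0269, 0.4686]
orientation: [2.156, 1.904, -0.396]
force: [-0.6, -1.0, -1.5]
opening: 0.022
gripper_force: 40.0
```

>>> apply_moves(series=[[[0, 0, 0], [0, -0.1, 0]], [[0, 0, 0], [0, -0.1, 0]], [[0, 0, 0], [0, -0.1, 0]], [[0, 0, 0], [0, -0.1, 0]], [[0, 0, 0], [0, -0.1, 0]], [[0, 0, 0], [0, -0.1, 0]], [[0, 0, 0], [0, 0, 0]], [[0, 0, 0], [0, 0, 0]]])

```text
t: 23.88
tool_pos: [0.5295, 0.0276, 0.4675]
orientation: [1.762, 1.561, -0.915]
force: [0.8, -0.4, -1.2]
opening: 0.022
gripper_force: 40.0
```

```bash
cat > m9.py <<'E'
from w import *
import sys
s,c,im,d=shot(sys.argv[1]); P=cloud("wrist",d,c); T,Rm=tool(s); G=np.load("w6.npz"); Rg=R.from_rotvec(G["o"]).as_matrix(); Tg=np.array([.554,-.0782,.2188])
print(s["t"],T,"turn",R.from_matrix(Rm.T@Rg).as_rotvec().round(4),"shift to 80 over seat (goal axes)",Rg.T@(Tg-.08*Rg[:,0]-T)*1000,"down",Rg.T@(Tg-T)*1000)
Q=(P-T)@Rm*1000
for lo,hi in((210,240),(240,270),(270,300),(300,315),(315,335)):
    k=(d>0)&(abs(Q[...,0])<20)&(abs(Q[...,1])<20)&(Q[...,2]>lo)&(Q[...,2]<hi)
    if k.sum()>5: print("  held",lo,k.sum(),"x",np.percentile(Q[k,0],[3,97]).round(1),"y",np.percentile(Q[k,1],[3,97]).round(1),"zmax",Q[k,2].max().round(1))
E
python3 m9.py w9
```

```text
23.8833 [0.52946068 0.02756707 0.46746132] turn [-0.0012 -0.0058  0.0047] shift to 80 over seat (goal axes) [ 65.51156948  37.25451474 225.96413304] down [145.51156948  37.25451474 225.96413304]
  held 210 443 x [ 9. 11.] y [-10.7   9.3] zmax 229.6
  held 240 71 x [1.8 3.9] y [-3.9  2.7] zmax 270.0
  held 270 130 x [1.3 4. ] y [-4.2  3. ] zmax 299.9
  held 300 49 x [1. 4.] y [-4.3  3. ] zmax 314.7
  held 315 22 x [1.1 4. ] y [-4.4  2.8] zmax 320.8
```

>>> apply_moves(series=[[[0, 0, 0], [-0.0012, -0.0058, 0.0047]], [[4, 2.3, 14], [0, 0, 0]], [[8, 4.6, 28], [0, 0, 0]], [[8.5, 4.7, 28], [0, 0, 0]], [[8.5, 4.7, 28], [0, 0, 0]], [[8.5, 4.7, 28], [0, 0, 0]], [[8.5, 4.7, 28], [0, 0, 0]], [[8.5, 4.7, 28], [0, 0, 0]], [[7, 4.6, 28], [0, 0, 0]], [[4, 2.3, 14], [0, 0, 0]], [[0, 0, 0], [0, 0, 0]], [[0, 0, 0], [0, 0, 0]]])

```text
t: 24.93
tool_pos: [0.5489, -0.1234, 0.2883]
orientation: [1.762, 1.547, -0.916]
force: [-0.3, 0.2, -0.0]
opening: 0.0219
gripper_force: 40.0
```

```bash
python3 m9.py w10
```

```text
24.9333 [ 0.54887215 -0.12340167  0.28834564] turn [-0.0005  0.0015 -0.0046] shift to 80 over seat (goal axes) [ 3.06197061 -0.58776498  2.53896846] down [83.06197061 -0.58776498  2.53896846]
  held 210 447 x [ 9. 11.] y [-10.7   9.3] zmax 229.2
  held 240 74 x [1.9 3.9] y [-3.9  2.6] zmax 269.9
  held 270 129 x [1.1 4. ] y [-4.2  3. ] zmax 300.0
  held 300 51 x [0.9 4. ] y [-4.3  3. ] zmax 315.0
  held 315 19 x [1.6 3.9] y [-4.1  2.8] zmax 320.8
```

>>> apply_moves(series=[[[6, -0.6, 1], [0, 0, 0]], [[13, 0, 0], [0, 0, 0]], [[15, 0, 0], [0, 0, 0]], [[15, 0, 0], [0, 0, 0]], [[12, 0, 0], [0, 0, 0]], [[8, 0, 0], [0, 0, 0]], [[6, 0, 0], [0, 0, 0]], [[4, 0, 0], [0, 0, 0]], [[2, 0, 0], [0, 0, 0]], [[0, 0, 0], [0, 0, 0]], [[0, 0, 0], [0, 0, 0]]])

```text
t: 25.9
tool_pos: [0.5546, -0.0781, 0.2214]
orientation: [1.76, 1.547, -0.915]
force: [0.9, 0.5, -0.5]
opening: 0.0219
gripper_force: 40.0
```

>>> apply_moves(series=[[[0.6, 0, 0], [0, 0, 0]], [[0.6, 0, 0], [0, 0, 0]], [[0.6, 0, 0], [0, 0, 0]], [[0, 0, 0], [0, 0, 0]]])

```text
t: 26.23
tool_pos: [0.5545, -0.0772, 0.2198]
orientation: [1.76, 1.547, -0.916]
force: [-1.9, -0.8, 1.4]
opening: 0.0219
gripper_force: 40.0
```

```bash
python3 m9.py w11
```

```text
26.2333 [ 0.5545377  -0.07717807  0.2198449 ] turn [ 0.0008  0.0027 -0.0042] shift to 80 over seat (goal axes) [-79.76270702  -0.40761019   1.48419082] down [ 0.23729298 -0.40761019  1.48419082]
```

>>> apply_moves(series=[[[0.5, 0, 0], [0, 0, 0]], [[0, 0, 0.7], [0, 0, 0]], [[0, 0, 0.6], [0, 0, 0]], [[0, 0, 0], [0, 0, 0]]])

```text
t: 26.62
tool_pos: [0.5542, -0.0779, 0.2185]
orientation: [1.76, 1.547, -0.916]
force: [-2.8, -1.8, 4.4]
opening: 0.0222
gripper_force: 40.0
```

>>> apply_moves(series=[[[0, 0, 0], [0, 0, 0]], [[0, 0, 0], [0, 0, 0]], [[0, 0, 0], [0, 0, 0]], [[0, 0, 0], [0, 0, 0]], [[0, 0, 0], [0, 0, 0]], [[0, 0, 0], [0, 0, 0]], [[0, 0, 0], [0, 0, 0]], [[0, 0, 0], [0, 0, 0]], [[0, 0, 0], [0, 0, 0]]], claw=0.75)

```text
t: 27.37
tool_pos: [0.5544, -0.0777, 0.2183]
orientation: [1.76, 1.548, -0.915]
force: [0.2, 0.1, 0.0]
opening: 0.0694
gripper_force: 0.0
```

>>> apply_moves(series=[[[0, 0, -8], [0, 0, 0]], [[0, 0, -16], [0, 0, 0]], [[0, 0, -25], [0, 0, 0]], [[0, 0, -30], [0, 0, 0]], [[0, 0, -30], [0, 0, 0]], [[0, 0, -25], [0, 0, 0]], [[0, 0, -16], [0, 0, 0]], [[0, 0, -8], [0, 0, 0]], [[0, 0, 0], [0, 0, 0]]])

```text
t: 28.12
tool_pos: [0.5708, 0.0527, 0.3101]
orientation: [1.759, 1.548, -0.911]
force: [0.1, -0.9, 0.6]
opening: 0.0696
gripper_force: 0.0
```

```bash
python3 m7.py w12; python3 m2.py >/dev/null
python3 - <<'E'
from w import *
th=np.radians(83.0); a=np.array([np.cos(th),np.sin(th),0]); S=np.array([.5315,-.257,.091]); c35,s35=np.cos(np.radians(35)),np.sin(np.radians(35))
ex=c35*a+[0,0,s35]; ez=-s35*a+[0,0,c35]; ey=np.cross(ez,ex); F=np.c_[ex,ey,ez]
for n in("top","side"):
    c=cal(n); im,d=robot.read_camera(n); P=cloud(n,d,c); Q=(P-S)@F*1000
    cv2.imwrite(f"pics/end_{n}.png",im)
    for lo,hi in((-98,-75),(-55,-15),(30,70),(70,110)):
        m=(d>0)&(abs(Q[...,1])<14)&(Q[...,2]>-3)&(Q[...,2]<20)&(Q[...,0]>lo)&(Q[...,0]<hi); q=Q[m]
        if len(q)>4: print(n,lo,len(q),np.median(q,0).round(1),"xmax",q[:,0].max().round(1))
E
python3 -c "
import cv2,numpy as np
a=cv2.imread('pics/end_side.png')[300:420,290:410];b=cv2.imread('pics/end_top.png')[200:270,370:460]
cv2.imwrite('pics/endc.png',np.hstack([cv2.resize(a,(390,390),interpolation=2),cv2.resize(b,(400,390),interpolation=2)]))"
```

```text
28.1167 [0.5708109  0.05265197 0.31008763] [ 0.26  0.34  1.58 -0.87  1.66  0.51]
turn needed (tool) [ 0.0026  0.0021 -0.0067]
tool shift to grasp54 [ -1.03791476  -0.79639837 160.35018912]
275 1180 x [-11.   10.3] y [-12.5   8.8]
290 119 x [ 9.3 10.5] y [-11.6   8. ]
305 119 x [ 8.4 10.3] y [-12.1   8.2]
320 111 x [ 7.7 10.3] y [-12.    8.1]
335 87 x [ 8.1 10.3] y [-12.5   7.9]
350 835 x [-2.  24.4] y [-15.3  14.5]
365 12 x [14.9 15.1] y [-12.4  13.8]
top -98 38 [-95.3   1.4   3.2] xmax -76.9
top -55 38 [-37.6  -0.    2.4] xmax -19.5
top 30 129 [51.5  1.6 10.7] xmax 69.5
top 70 140 [90.   1.1  9.6] xmax 103.6
side -98 49 [-86.6   1.4   4.6] xmax -75.3
side -55 88 [-35.3   1.9   4.2] xmax -15.4
side 30 247 [49.8  1.6 11.5] xmax 69.8
side 70 180 [84.9  1.3 11.6] xmax 100.3
```

View pics/endc.png

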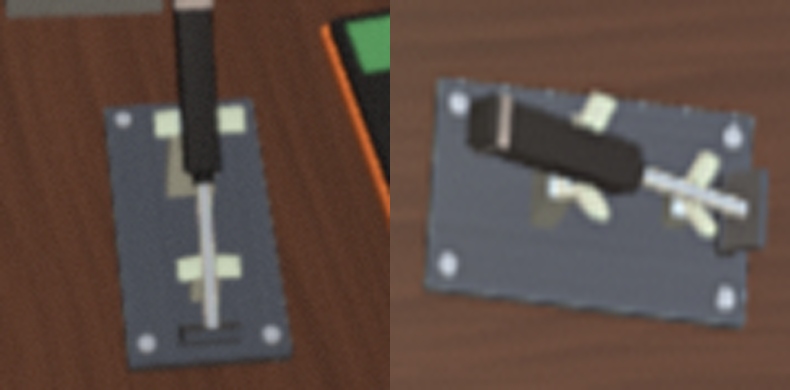

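Driver seated. I back off to vertical above the supply and check the pin depth.

>>> apply_moves(series=[[[-8, 0, -12], [0, 0, 0]], [[-10, 0, -14], [0, 0, 0]], [[-10, 0, -14], [0, 0, 0]], [[-10, 0, -14], [0, 0, 0]], [[-10, 0, 0], [0, 0.1, 0]], [[-10, 0, 0], [0, 0.1, 0]], [[-10, 0, 0], [0, 0.1, 0]], [[-10, 0, 0], [0, 0.1, 0]], [[-5, 0, 0], [0, 0.1, 0]], [[0, 0, 0], [0, 0.1, 0]], [[0, 0, 0], [0, 0.1, 0]], [[0, 0, 0], [0, 0.1, 0]]])

```text
t: 29.27
tool_pos: [0.5686, 0.0416, 0.4031]
orientation: [2.272, 2.001, -0.175]
force: [0.0, -0.4, -1.4]
opening: 0.07
gripper_force: 0.0
```

>>> apply_moves(series=[[[0, 0, 0], [0, 0.1, 0]], [[0, 0, 0], [0, 0.06, 0]], [[0, 0, 0], [0, 0, 0]], [[0, 0, 0], [0, 0, 0]]])

```text
t: 29.6
tool_pos: [0.5685, 0.0411, 0.4024]
orientation: [2.353, 2.071, -0.002]
force: [0.7, -0.7, -0.0]
opening: 0.0697
gripper_force: 0.0
```

```bash
cat > m10.py <<'E'
from h import *
def pin(P,d,t):
    X,Y,Z=P[...,0],P[...,1],P[...,2]; r=np.hypot(X-.5284,Y-.0275); b=(r<.006)&(Z<.08)&(d>0); rim=(r>.013)&(r<.025)&(Z>.08)&(Z<.095)&(d>0)
    print(t,b.sum(),"depth below top mm",(np.median(Z[rim])-np.percentile(Z[b],[25,50,75]))*1000 if b.sum() else None)
for n in("w7","w8"):
    z=np.load(n+".npz"); pin(cloud("wrist",z["d"],(z["K"],z["D"],z["E"])),z["d"],n)
c=cal("wrist"); im,d=robot.read_camera("wrist"); cv2.imwrite("pics/fin.png",im); pin(cloud("wrist",d,c),d,"now"); print(robot.read_state()["t"],robot.read_state()["tool_pos"])
E
python3 m10.py
```

```text
w7 119 depth below top mm [24.48713379 24.12211259 23.65288348]
w8 103 depth below top mm [24.54202536 24.07832652 23.54025672]
now 72 depth below top mm [32.40628548 31.98935675 31.61210007]
29.65 [0.56858135 0.0415396  0.40222606]
```

The pin is now 32.0 mm below the mouth, up from 24.1 mm before the push, so it is fully home. I'm handing in.

```bash
python3 -c "
from plant import robot
print(robot.close_job())"
```

```text
the job is handed in; nothing more can be done
None
```

Job handed in at about 30 s: the breaker pin is fully home (32.0 mm below the mouth, down from 24.1 mm), pushed with about 10 N at its stop. The screwdriver is back in the sloping rest with the gripper clear of it, and I saw no contact with anything else.

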